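# Vent the detergent doser and draw a dose

## Robot

A 6-joint arm with a two-finger parallel gripper is mounted at the origin on the work surface. World frame = base frame: x ahead of the robot, y to its left, z up, the work surface at z = 0. Lengths are in m, angles in rad, forces in N, time in s.
With the tool pointing down it reaches from about 0.25 to 0.725 m from the base axis. Payload 4 kg.
Tool frame: the origin (TCP) lies midway between the tips of the shut fingers; the grasp point (between the pads) lies 19 mm behind it; x points along the fingers, y is the direction in which the jaws open and shut, and the axes are right-handed (so a half turn about x gives the same grasp; the last joint's range is limited). The gripper opens to 85 mm and grips with 20 to 120 N. Pads are 22 mm wide; open, the fingers measure 114 mm over their backs; the gripper's body (76 mm by 85 mm) begins 54 mm behind the grasp point. The pads swing forward as they close: fully open they stand 13 mm farther back than shut.
Start: joints at [-1.258, 0.241, 0.005, 1.335, 0, 1.571], TCP at [0.154, -0.476, 0.231] pointing down, gripper open.
Joint ranges: [-2.72, 2.72], [-1.05, 1.87], [-1.09, 1.28], [-1.99, 2.15], [-1.42, 1.44], [-3.14, 3.14]. Speed limits (rad/s): [2.79, 2.79, 3.14, 3.14, 3.14, 3.14].

## Interface

Orientations are given as a unit quaternion [x, y, z, w].
In Python, from workcell import * gives the robot as it stands.
- The arm moves only by the tool play_rows, never from a script. Its argument "plan" is a list of rows, each a list of 7 numbers: the shift along the tool's x, y, z in mm, then the turn, a rotation vector about the tool's x, y, z in rad, then the closure, from -1 (fully open) to 1 (shut). In form: [[x, y, z, rx, ry, rz, grip], ...]. A call has 1 to 20 rows; each row shifts and turns the commanded pose from where the row before left it, along the tool's axes as they then stand; what a row does not reach is not made up. A row lasts 1/12 s, in which the tool goes at most 41.7 mm and 7.16 degrees, less where a joint would pass 70% of its speed; a pose out of reach is approached as far as the arm can. A call with a gripper value outside its range is refused whole. The fingers move at their own pace and stop on an object; the grip force is fixed at half the most. Time passes only in rows, so rows that do not move let the fingers close. It gives the time, the measured TCP pose, the force and the opening at its end, in the units of the state.
- get_obs(): the state, without advancing time (a new reading comes with each control period).
- camera(name): name is "scene" or "top" or "wrist"; returns a dict with "frame" (384x512x3 uint8, red, green, blue), "depth" (384x512 float32, m along the optical axis (not along the pixel's ray), 0 where there is no reading), "fx", "fy", "cx", "cy" (pixels), "camera_from_world" (4x4, takes a point from world to camera coordinates). Camera axes: x right, y up, looking along -z (the intrinsics and any distortion apply to the point x, -y, -z); pixel columns grow to the right and rows downward; lengths in m; the calibration is good to about 2 mm. A picture is of the moment at which its call begins.
- job_done(): hands the job in, once; it reports no verdict.
Trained networks look in a picture, given as the dict that the camera call returned (one of the last four; its "shot" number tells which), for a name from the list of things; names that differ only in an ending like _2 or _b are one class to them, and where a whole thing is asked for, a point or a joint stands for the part that bears it (a point fixed in the world has none). Each returns a list of dicts, best first, with "confidence" (0 to 1); they miss things now and then, are a little off and sometimes report something else, mostly with a low value. They report only what shows in the picture. A call takes as long as a camera call.
- search_frame(thing, picture): "centre" ([x, y, z] in m, in world coordinates, good to about 4 mm: the middle of the surface that is visible of it).
- pinpoint(thing, picture): "centre" ([x, y, z] in m, in world coordinates, good to about 4 mm: a listed point, or the origin of a listed thing).
The state is a dict: "clock": time; "joint_pos": joint angles; "joint_vel": joint speeds; "tau": joint torques, N m; "eef_pos": TCP position; "tool_rot": TCP orientation; "ft_force": force on the tool from outside, world axes, zero at the start; "ft_torque": the same for the moment, N m; "grip_width": finger opening in m.
Only numpy, scipy, OpenCV 4.12 (cv2) and the standard library are available. Lean on these libraries where they do the work, as an engineer would, in place of code of your own. Each camera call takes 0.05 s, during which the arm holds its last target. There are 200 camera calls.

## Task

Ready the detergent doser on the laundry counter: first unscrew the cap on top of its tank (anticlockwise seen from above, up to its stop; it stays on its neck) to let air in, then pull the spring-loaded draw handle out until the line on its crosshead meets the line on the dose index, and keep it there. The program finishes while the gripper still holds the handle at the index against the spring; do not shift the index, and leave the cup under the spout and everything else on the counter where they stand.

Things in the scene. Friction and masses are not known exactly. Their poses are not given: they have to be found in the camera images.
- doser: Piston doser: base 150 x 360 mm, barrel, round white tank (140 mm wide, top 265 mm up, axis at x 0, y 60 mm), spout over the cup, draw handle and scale rail at the other end. Origin on the counter under the barrel; y along the barrel, handle to spout; x to the rail's side (away from the robot, yaw within 0.35 rad). Barrel's end flange, 139 mm high, at y -42; rail's end bracket, 114 high, at y -232.
- cap (a joint): Turn of the tank's cap in rad: grows anticlockwise seen from above (unscrewing), up to the stop at 2.5; it is screwed on to between 0 and 0.3 at the start. Stiffness about 0.15 N m. It rises 0.8 mm per rad and cannot come off; it stays where it is left.
- cap_top (a point): Centre of the cap's top face (z up, on the axis of turning). The cap is a ribbed grey upright cylinder of diameter 55 mm and 27 mm high, with a low raised bar, larger at one end, across its top; under it is 10 mm of narrower neck, then the tank's top.
- handle: Draw handle: upright black round grip, diameter 26 mm, 65 mm high, on the crosshead of the draw rod. Origin at the centre of the grip's foot, 117 mm above the counter; axes as the doser's. Home is at x 0, y -120 mm in the doser's frame; it slides along the doser's -y by up to 85 mm. A spring pulls it home: 6 N at home, 15 N at 75 mm; friction 1 N. Nothing else stands round the grip above its foot.
- draw_line (a point): The outer end of the dark line on top of the crosshead, at its edge above the scale rail; it moves with the handle. Axes as those of the doser.
- dose_index (a joint): Where the dose index is set, in m: the draw of the handle from home at which the two lines meet. Between 0.030 and 0.068. It is a stiff clamp (10 N) which is not to be moved.
- index_line (a point): The inner end of the dark line on the dose index, a small steel pointer clamped to the outer edge of the scale rail, 18 mm wide and 117 mm high above the counter. Axes as those of the doser.
- cup: White plastic measuring cup, diameter 68 mm, 70 mm high, under the spout; to be left alone. Origin at the centre of its foot.
- spray_bottle: White spray bottle, diameter 60 mm, 160 mm high, behind the doser. Origin at its foot.
- spotting_brush: Small brush with a wooden handle, 170 mm long, lying in front of the doser. Origin under its middle.
- card_terminal: Black card terminal, 165 x 78 x 30 mm, on the counter. Origin under its middle.
- detergent_jug: White detergent jug with a blue cap, 75 x 130 mm, 233 mm high, on the robot's left. Origin at its foot.
- tag_stapler: Black stapler, 150 x 32 mm, 50 mm high, on the left. Origin under its middle.
- bell: Steel counter bell, diameter 76 mm, 48 mm high, on the right. Origin at its foot.

How it is judged:
On the way, in this order (a step that is already met when the one before it is completed fails the run):
1. the tank's cap is unscrewed to its stop while the draw handle is still home (value of joint cap above 2.25 rad and y of handle in the frame of doser above -0.132 m), for 0.2 s.
2. the gripper holds the draw handle with its line at the dose index (y of draw_line in the frame of index_line between -0.006 and 0.006 m and contact force between the fingers and handle above 3 N), for 0.3 s.
At the end, for the whole second after the job is handed in: The cap is within 0.25 rad of its stop (2.5 rad); the gripper's fingers are holding the draw handle's grip (more than 3 N), which is still, with the crosshead's line within 6 mm of the dose index's line (all of step 2 and value of joint cap above 2.25 rad and linear speed of handle below 0.01 m/s); the arm keeps its last pose, push and grip.
It fails at once if the draw handle is pulled before the cap is open (y of handle in the frame of doser below -0.14 m and value of joint cap below 2.25 rad).
It fails at once if the dose index is shifted by more than 4 mm (distance of index_line from where it was at the start of the episode above 0.004 m).
It fails at once if the cup under the spout is moved by more than 20 mm (distance of cup from where it was at the start of the episode above 0.02 m).
It fails at once if another thing on the counter is moved by more than 30 mm (distance of any of spray_bottle, spotting_brush, card_terminal, detergent_jug, tag_stapler, bell from where it was at the start of the episode above 0.03 m).
It also fails if it takes over 51 s, if anything falls off the work surface, if the arm or the gripper's body presses on something with over 40 N, if the wrist force passes 120 N, or if a joint passes its speed limit or range.

## Working session

There is one attempt and no reset: what is moved stays moved. The work goes in short steps, Python scripts to look and compute and a tool call to move; the robot and the scene stay as the last step left them, time stands still between calls to the robot, and variables do not carry over. Pictures are saved under pics/ and viewed, about 8 in all and at most 12, crops included, and the job is handed in when it is done.

Besides the shell and the picture viewer there is one more tool, called after ">>>" as a command line: name --pt "numbers of a row" for each row, then --argument value for the rest. play_rows: Moves the arm, as the interface text tells. Its arguments: {"type":"object","properties":{"plan":{"type":"array","items":{"type":"array","items":{"type":"number"}}}},"required":["plan"]}

```bash
mkdir -p pics; ls
cat > h.py <<'E'
from workcell import *
import numpy as np, cv2
from scipy.spatial.transform import Rotation as R
def save(n,p): cv2.imwrite('pics/'+n,p['frame'][:,:,::-1])
def world(p,u,v):
    d=p['depth'][int(v),int(u)]
    c=np.array([(u-p['cx'])/p['fx']*d,-(v-p['cy'])/p['fy']*d,-d,1])
    return (np.linalg.inv(p['camera_from_world'])@c)[:3]
E
python3 - <<'E'
from h import *
o=get_obs();print(o['clock'],o['eef_pos'],o['tool_rot'],o['grip_width'])
for n in ['scene','top']:
    p=camera(n);save(n+'1.png',p)
    for t in ['doser','cap_top','handle','draw_line','index_line','cup','spray_bottle','spotting_brush','card_terminal','detergent_jug','tag_stapler','bell']:
        for r in pinpoint(t,p)[:2]: print(n,t,np.round(r['centre'],4),round(r['confidence'],2))
E
python3 -c "
import cv2,numpy as np
a=cv2.imread('pics/scene1.png');b=cv2.imread('pics/top1.png')
cv2.imwrite('pics/both.png',cv2.resize(np.vstack([a,b]),(400,600)))"
```

```text
pics
0.0 [ 0.15367495 -0.47514764  0.23042007] [-0.69837067 -0.11084508  0.69858437 -0.10941503] 0.08551103199336518
scene doser [ 0.5662  0.0305 -0.0041] 0.93
scene doser [0.5766 0.0934 0.3054] 0.64
scene cap_top [0.575  0.0939 0.3028] 0.67
scene handle [ 0.5555 -0.0848  0.1156] 0.7
scene draw_line [ 0.5894 -0.0939  0.1134] 0.62
scene index_line [ 0.5829 -0.1519  0.1172] 0.54
scene cup [0.5857 0.1959 0.0019] 0.9
scene spray_bottle [0.6993 0.081  0.0023] 0.77
scene spray_bottle [ 0.5825 -0.1504  0.12  ] 0.58
scene card_terminal [ 0.3994 -0.469   0.0031] 0.9
scene detergent_jug [0.5496 0.458  0.0017] 0.72
scene detergent_jug [0.7021 0.0805 0.0045] 0.28
scene tag_stapler [0.351  0.3795 0.0041] 0.76
scene tag_stapler [0.5517 0.4554 0.001 ] 0.58
scene bell [ 6.614e-01 -3.921e-01 -5.000e-04] 0.73
scene bell [ 0.5925 -0.0948  0.1182] 0.7
top doser [ 0.5635  0.0293 -0.001 ] 0.73
top cap_top [0.5738 0.0934 0.3012] 0.72
top cap_top [ 0.659  -0.3925  0.0031] 0.44
top handle [ 0.548  -0.0884  0.1178] 0.53
top draw_line [ 0.588  -0.0894  0.1188] 0.56
top index_line [ 0.5801 -0.1556  0.1163] 0.61
top cup [0.587  0.1934 0.0031] 0.71
top spray_bottle [0.7052 0.082  0.0011] 0.47
top spotting_brush [0.4497 0.0589 0.0009] 0.64
top card_terminal [ 0.4031 -0.4747 -0.0034] 0.72
top detergent_jug [ 0.5461  0.4586 -0.0023] 0.91
top detergent_jug [ 0.5905 -0.0889  0.1175] 0.48
top tag_stapler [0.353  0.3791 0.0025] 0.8
top bell [ 0.5478 -0.0885  0.1162] 0.63
top bell [ 0.6572 -0.3943  0.0009] 0.58
```

View pics/both.png

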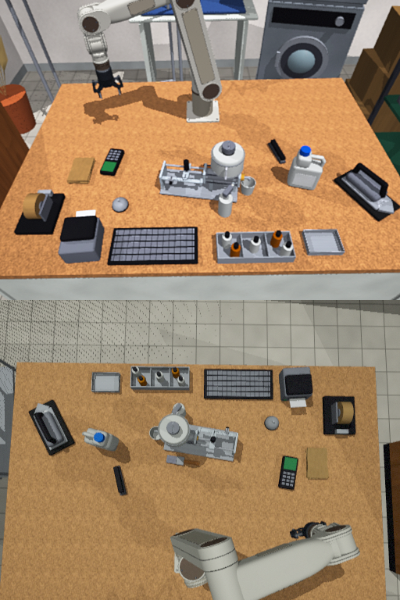

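Run:
```python
from h import *
o=get_obs();Rm=R.from_quat(o['tool_rot']).as_matrix();print(np.round(Rm,3)); print(o['joint_pos'])
p=camera('top')
# cap-plane and handle points from depth: heights histogram
v,u=np.mgrid[0:384,0:512];d=p['depth'];c=np.stack([(u-p['cx'])/p['fx']*d,-(v-p['cy'])/p['fy']*d,-d,np.ones_like(d)],-1)@np.linalg.inv(p['camera_from_world']).T
W=c[...,:3]
def fit(lo,hi,cx,cy,r):
    m=(W[...,2]>lo)&(W[...,2]<hi)&(np.hypot(W[...,0]-cx,W[...,1]-cy)<r)&(d>0)
    q=W[m]; print(m.sum(),np.median(q,0),q.min(0),q.max(0)); (x,y),rr=cv2.minEnclosingCircle(q[:,:2].astype(np.float32)); print(x,y,rr)
fit(.292,.32,.574,.093,.06)
fit(.165,.20,.55,-.088,.04)
fit(.25,.275,.574,.093,.1)
```

```text
[[-0.     0.308 -0.951]
 [ 0.    -0.951 -0.308]
 [-1.    -0.    -0.   ]]
[-1.25801196e+00  2.40622367e-01  4.97678437e-03  1.33519407e+00
  1.32556497e-05  1.57081621e+00]
220 [0.57719752 0.09203313 0.30336205] [0.55117344 0.06516523 0.29200925] [0.60470012 0.11959506 0.31099385]
0.5778307914733887 0.09252222627401352 0.028686240315437317
39 [ 0.54927615 -0.08643373  0.1804968 ] [ 0.53794438 -0.09737742  0.16962128] [ 0.5612568  -0.07555669  0.18877367]
0.5509417653083801 -0.08605776727199554 0.013106347993016243
1063 [0.5722314  0.09010162 0.26303424] [0.50814168 0.02324275 0.25005238] [0.65659842 0.16204607 0.27381886]
0.5829763412475586 0.09080079197883606 0.07502169907093048
```

>>> play_rows --pt "-33 0 0 0 0 0 -1" --pt "-33 0 0 0 0 0 -1" --pt "-33 0 0 0 0 0 -1" --pt "-31 0 0 0 0 0 -1" --pt "0 -20.5 -28.8 0 0 0 -1" --pt "0 -20.5 -28.8 0 0 0 -1" --pt "0 -20.5 -28.8 0 0 0 -1" --pt "0 -20.5 -28.8 0 0 0 -1" --pt "0 -20.5 -28.8 0 0 0 -1" --pt "0 -20.5 -28.8 0 0 0 -1" --pt "0 -20.5 -28.8 0 0 0 -1" --pt "0 -20.5 -28.8 0 0 0 -1" --pt "0 -20.5 -28.8 0 0 0 -1" --pt "0 -20.5 -28.8 0 0 0 -1" --pt "0 -20.5 -28.8 0 0 0 -1" --pt "0 -20.5 -28.8 0 0 0 -1" --pt "0 -20.5 -28.8 0 0 0 -1"

```text
clock: 2.77
eef_pos: [0.4288, -0.1053, 0.3616]
tool_rot: [0.699, 0.11, -0.698, 0.11]
ft_force: [0.7, -0.4, -0.1]
grip_width: 0.0855
```

Run:
```python
from h import *
o=get_obs();print(o['joint_pos'],o['eef_pos'])
p=camera('wrist');save('w1.png',p)
for t in ['doser','cap_top','handle','draw_line','index_line']:
    for r in pinpoint(t,p)[:2]: print(t,np.round(r['centre'],4),round(r['confidence'],2))
```

```text
[-2.40739619e-01  1.04270551e-01  1.73720924e-01  1.63949426e+00
 -1.22309352e-04  2.58783197e+00] [ 0.42880724 -0.10531072  0.36156262]
doser [ 0.5656  0.0349 -0.0008] 0.79
handle [ 0.5456 -0.0883  0.1174] 0.89
draw_line [ 0.5874 -0.0922  0.1192] 0.65
index_line [ 0.5831 -0.1551  0.1172] 0.6
```

View pics/w1.png

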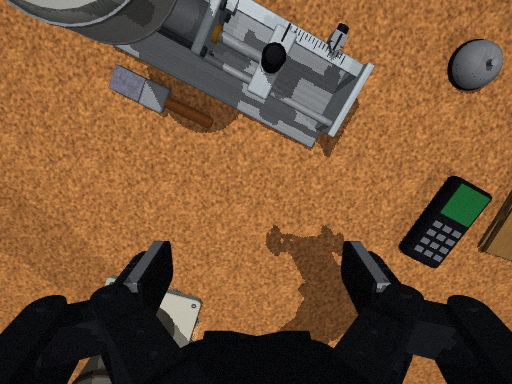

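>>> play_rows --pt "0 -20.4 -28.7 0 0 0 -1" --pt "0 -20.4 -28.7 0 0 0 -1" --pt "0 -20.4 -28.7 0 0 0 -1" --pt "0 -20.4 -28.7 0 0 0 -1" --pt "0 -20.4 -28.7 0 0 0 -1" --pt "0 -20.4 -28.7 0 0 0 -1" --pt "0 -20.4 -28.7 0 0 0 -1" --pt "0 0 0 -0.08 0 0 -1" --pt "0 0 0 -0.08 0 0 -1" --pt "0 0 0 0 0 0 -1"

```text
clock: 3.9
eef_pos: [0.5756, 0.0896, 0.3607]
tool_rot: [-0.687, -0.165, 0.688, -0.166]
ft_force: [-0.1, 0.7, -0.7]
grip_width: 0.0853
```

Run:
```python
from h import *
o=get_obs();print(o['joint_pos'],o['eef_pos'],np.round(R.from_quat(o['tool_rot']).as_matrix(),3))
p=camera('wrist');save('w2.png',p)
for t in ['cap_top','handle','draw_line','index_line']:
    for r in pinpoint(t,p)[:2]: print(t,np.round(r['centre'],4),round(r['confidence'],2))
v,u=np.mgrid[0:384,0:512];d=p['depth'];W=(np.stack([(u-p['cx'])/p['fx']*d,-(v-p['cy'])/p['fy']*d,-d,np.ones_like(d)],-1)@np.linalg.inv(p['camera_from_world']).T)[...,:3]
m=(W[...,2]>.29)&(W[...,2]<.312)&(d>0)&(np.hypot(W[...,0]-.576,W[...,1]-.0925)<.035)
q=W[m];print(len(q))
if len(q): print(np.median(q,0),q.min(0),q.max(0),cv2.minEnclosingCircle(q[:,:2].astype(np.float32)))
m=(W[...,2]>.245)&(W[...,2]<.28)&(d>0)&(np.hypot(W[...,0]-.576,W[...,1]-.0925)<.09)
print(m.sum(),np.median(W[m],0))
```

```text
[ 1.54484414e-01  4.13973316e-01  5.81864909e-01  1.73985179e+00
 -2.23968174e-04  2.82363685e+00] [0.57559169 0.08956534 0.36072313] [[-0.001  0.455 -0.89 ]
 [-0.    -0.89  -0.455]
 [-1.    -0.     0.001]]
cap_top [0.5751 0.0941 0.3012] 0.72
handle [ 0.548  -0.0889  0.1206] 0.69
draw_line [0.5768 0.092  0.3029] 0.53
draw_line [7.043e-01 8.290e-02 7.000e-04] 0.24
index_line [ 0.5828 -0.1526  0.116 ] 0.77
4307
[0.57801755 0.09367227 0.30227648] [0.54636566 0.06376071 0.29011875] [0.60397587 0.12051883 0.30632918] ((0.5751943588256836, 0.09194925427436829), 0.028929483145475388)
14532 [0.59489737 0.10212759 0.26307843]
```

View pics/w2.png

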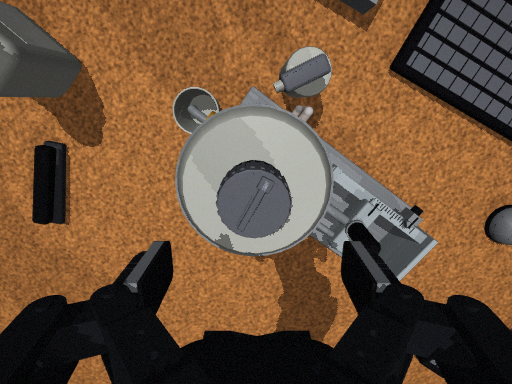

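>>> play_rows --pt "20 -2.7 -1.4 0 0 0 -1" --pt "30 0 0 0 0 0 -1" --pt "25 0 0 0 0 0 -1" --pt "12 0 0 0 0 0 -1" --pt "5 0 0 0 0 0 -1" --pt "0 0 0 0 0 0 -1" --pt "0 0 0 0 0 0 1" --pt "0 0 0 0 0 0 1" --pt "0 0 0 0 0 0 1" --pt "0 0 0 0 0 0 1" --pt "0 0 0 0 0 0 1" --pt "0 0 0 0 0 0 1"

```text
clock: 5.15
eef_pos: [0.5767, 0.0928, 0.2717]
tool_rot: [0.689, 0.164, -0.686, 0.166]
ft_force: [1.2, -4.2, 6.3]
grip_width: 0.0533
```

>>> play_rows --pt "-1 0 0 -0.05 0 0 1" --pt "-0.1 0 0 -0.12 0 0 1" --pt "-0.1 0 0 -0.12 0 0 1" --pt "-0.1 0 0 -0.12 0 0 1" --pt "-0.1 0 0 -0.12 0 0 1" --pt "-0.1 0 0 -0.12 0 0 1" --pt "-0.1 0 0 -0.12 0 0 1" --pt "-0.1 0 0 -0.12 0 0 1" --pt "-0.1 0 0 -0.12 0 0 1" --pt "-0.1 0 0 -0.12 0 0 1" --pt "-0.1 0 0 -0.12 0 0 1" --pt "-0.1 0 0 -0.12 0 0 1" --pt "-0.1 0 0 -0.12 0 0 1" --pt "-0.1 0 0 -0.12 0 0 1" --pt "-0.1 0 0 -0.12 0 0 1" --pt "-0.1 0 0 -0.12 0 0 1" --pt "-0.1 0 0 -0.12 0 0 1" --pt "0 0 0 0 0 0 1"

```text
clock: 6.65
eef_pos: [0.5751, 0.093, 0.2733]
tool_rot: [0.241, 0.664, -0.242, 0.665]
ft_force: [-3.5, -3.1, 5.5]
grip_width: 0.0535
```

```bash
cat > s.py <<'E'
from h import *
o=get_obs();M=R.from_quat(o['tool_rot']).as_matrix()
print(o['joint_pos'].round(3) if hasattr(o['joint_pos'],'round') else o['joint_pos'],o['eef_pos'],'yaw_y',np.arctan2(M[1,1],M[0,1]),'F',np.round(o['ft_force'],1),'T',np.round(o['ft_torque'],2),o['grip_width'])
E
python3 s.py
```

```text
[ 1.610e-01  3.980e-01  3.330e-01  1.505e+00 -1.000e-03  8.580e-01] [0.57512276 0.09299374 0.2733183 ] yaw_y 0.8733906758160201 F [-3.5 -3.1  5.5] T [-0.75  0.58  0.16] 0.0534541331155068
```

>>> play_rows --pt "0 0 0 -0.1 0 0 1" --pt "0 0 0 -0.1 0 0 1" --pt "0 0 0 -0.08 0 0 1" --pt "0 0 0 0 0 0 1"

```text
clock: 6.98
eef_pos: [0.575, 0.0928, 0.2735]
tool_rot: [0.147, 0.691, -0.148, 0.692]
ft_force: [-3.5, -4.9, 6.4]
grip_width: 0.0537
```

```bash
python3 s.py
```

```text
[ 0.161  0.398  0.333  1.506 -0.002  0.581] [0.57498406 0.09278785 0.27352121] yaw_y 1.150667353662385 F [-3.5 -4.9  6.4] T [-0.89  0.71  0.21] 0.0536936627973178
```

>>> play_rows --pt "0 0 0 -0.08 0 0 1" --pt "0 0 0 -0.08 0 0 1" --pt "0 0 0 -0.06 0 0 1" --pt "0 0 0 0 0 0 1" --pt "0 0 0 0 0 0 1"

```text
clock: 7.4
eef_pos: [0.5749, 0.0926, 0.2736]
tool_rot: [0.073, 0.703, -0.074, 0.704]
ft_force: [-4.0, -3.5, 7.4]
grip_width: 0.0535
```

```bash
python3 s.py
```

```text
[ 1.600e-01  3.970e-01  3.330e-01  1.506e+00 -1.000e-03  3.690e-01] [0.57491642 0.0925975  0.27360656] yaw_y 1.36201964227282 F [-4.  -3.5  7.4] T [-0.67  0.89 -1.95] 0.053456253250381724
```

>>> play_rows --pt "0 0 0 0.03 0 0 1" --pt "0 0 0 0 0 0 -1" --pt "0 0 0 0 0 0 -1" --pt "0 0 0 0 0 0 -1" --pt "0 0 0 0 0 0 -1" --pt "-10 0 0 0 0 0 -1" --pt "-25 0 0 0 0 0 -1" --pt "-30 0 0 0 0 0 -1" --pt "-20 0 0 0 0 0 -1" --pt "0 0 0 0 0 0 -1"

```text
clock: 8.23
eef_pos: [0.5768, 0.0944, 0.3618]
tool_rot: [0.082, 0.7, -0.08, 0.705]
ft_force: [-1.3, -0.6, 1.0]
grip_width: 0.0856
```

```bash
python3 s.py
python3 - <<'E'
from h import *
p=camera('wrist');save('w3.png',p)
for t in ['cap_top','handle','draw_line','index_line']:
    for r in pinpoint(t,p)[:1]: print(t,np.round(r['centre'],4),round(r['confidence'],2))
E
```

```text
[0.162 0.41  0.578 1.731 0.    0.391] [0.57684899 0.09441624 0.36182937] yaw_y 1.3422102532219293 F [-1.3 -0.6  1. ] T [-0.   -0.    0.01] 0.08559202989591863
cap_top [0.5762 0.0945 0.3045] 0.66
handle [ 0.5443 -0.087   0.1181] 0.95
draw_line [ 0.5874 -0.0927  0.1183] 0.61
index_line [ 0.5833 -0.1561  0.1195] 0.62
```

View pics/w3.png

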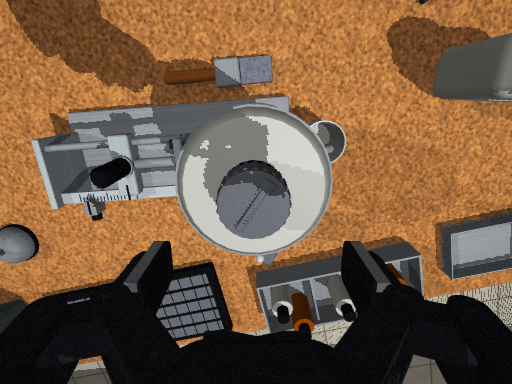

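>>> play_rows --pt "0 -30.5 2.3 0 0 0 -1" --pt "0 -30.5 2.3 0 0 0 -1" --pt "0 -30.5 2.3 0 0 0 -1" --pt "0 -30.5 2.3 0 0 0 -1" --pt "0 -30.5 2.3 0 0 0 -1" --pt "0 -30.5 2.3 0 0 0 -1" --pt "30 0 0 -0.08 0 0 -1" --pt "35 0 0 0 0 0 -1" --pt "30 0 0 0 0 0 -1" --pt "0 0 0 0 0 0 -1" --pt "0 0 0 0 0 0 -1"

```text
clock: 9.4
eef_pos: [0.5453, -0.0873, 0.2595]
tool_rot: [0.053, 0.708, -0.052, 0.703]
ft_force: [0.1, 0.2, 1.1]
grip_width: 0.0854
```

```bash
python3 s.py
python3 - <<'E'
from h import *
p=camera('wrist');save('w4.png',p)
for t in ['handle','draw_line','index_line']:
    for r in pinpoint(t,p)[:1]: print(t,np.round(r['centre'],4),round(r['confidence'],2))
v,u=np.mgrid[0:384,0:512];d=p['depth'];W=(np.stack([(u-p['cx'])/p['fx']*d,-(v-p['cy'])/p['fy']*d,-d,np.ones_like(d)],-1)@np.linalg.inv(p['camera_from_world']).T)[...,:3]
m=(W[...,2]>.175)&(W[...,2]<.19)&(d>0)&(np.hypot(W[...,0]-.549,W[...,1]+.087)<.03)
q=W[m];print(len(q))
if len(q): print(np.median(q,0),cv2.minEnclosingCircle(q[:,:2].astype(np.float32)))
E
```

```text
[-0.159  0.342  0.217  1.452  0.    -0.01 ] [ 0.54528526 -0.08732503  0.25954769] yaw_y 1.42182492888251 F [0.1 0.2 1.1] T [-0.01 -0.07 -0.01] 0.08542492089583428
draw_line [ 0.5886 -0.0902  0.1193] 0.91
index_line [ 0.5825 -0.153   0.1178] 0.86
674
[ 0.54583175 -0.08555222  0.18018612] ((0.5475190281867981, -0.0859159454703331), 0.01283726841211319)
```

View pics/w4.png

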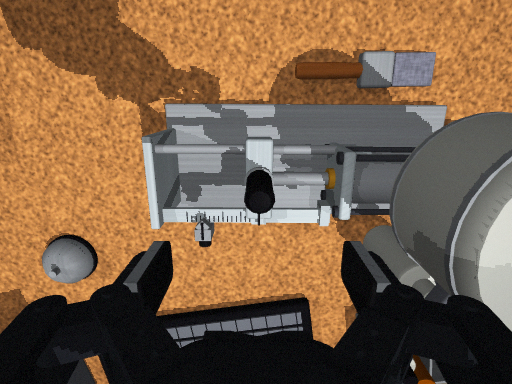

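>>> play_rows --pt "20 1.6 1.7 0 0 0 -1" --pt "35 0 0 0 0 0 -1" --pt "35 0 0 0 0 0 -1" --pt "25 0 0 0 0 0 -1" --pt "14 0 0 0 0 0 -1" --pt "0 0 0 0 0 0 -1" --pt "0 0 0 0 0 0 1" --pt "0 0 0 0 0 0 1" --pt "0 0 0 0 0 0 1" --pt "0 0 0 0 0 0 1" --pt "0 0 0 0 0 0 1" --pt "0 0 0 0 0 0 1" --pt "0 0 0 0 0 0 1" --pt "0 0 0 0 0 0 1"

```text
clock: 10.77
eef_pos: [0.5502, -0.0858, 0.1346]
tool_rot: [0.053, 0.704, -0.052, 0.706]
ft_force: [-0.8, 1.8, 5.6]
grip_width: 0.0247
```

```bash
python3 s.py
python3 - <<'E'
from h import *
for n in ['wrist','top','scene']:
    p=camera(n)
    if n=='wrist': save('w5.png',p)
    for t in ['draw_line','index_line']:
        for r in pinpoint(t,p)[:1]: print(n,t,np.round(r['centre'],4),round(r['confidence'],2))
a=cv2.imread('pics/w4.png')[180:260,160:320];b=cv2.imread('pics/w5.png')
cv2.imwrite('pics/c5.png',np.vstack([cv2.resize(a,(512,256),interpolation=cv2.INTER_CUBIC),b[0:340]]))
E
```

```text
[-1.550e-01  4.080e-01 -1.700e-02  1.143e+00  1.000e-03 -7.000e-03] [ 0.55021624 -0.08583469  0.13456391] yaw_y 1.422334304172367 F [-0.8  1.8  5.6] T [ 0.45  0.13 -0.07] 0.024747229269168548
scene draw_line [ 0.5931 -0.0942  0.1164] 0.68
scene index_line [0.5668 0.0317 0.0007] 0.55
```

View pics/c5.png

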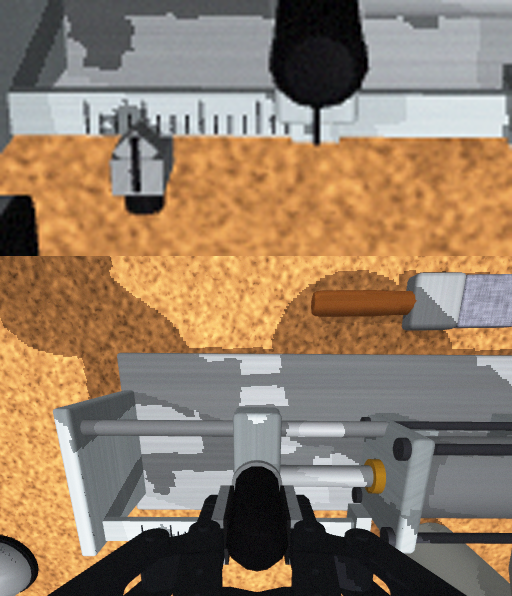

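Run:
```python
from h import *
def T(pos,q):
    M=np.eye(4);M[:3,:3]=R.from_quat(q).as_matrix();M[:3,3]=pos;return M
p=camera('wrist');o=get_obs();C=p['camera_from_world']@T(o['eef_pos'],o['tool_rot'])
q4=R.from_matrix(np.array([[0,np.cos(1.42182),np.sin(1.42182)],[0,np.sin(1.42182),-np.cos(1.42182)],[-1,0,0]])).as_quat()
iv=np.linalg.inv(C@np.linalg.inv(T([.54529,-.08733,.25955],q4)))
def pl(u,v,z=.117):
    r=iv[:3,:3]@np.array([(u-p['cx'])/p['fx'],-(v-p['cy'])/p['fy'],-1]);return iv[:3,3]+r*(z-iv[2,3])/r[2]
a=pl(259.1,224.7);b=pl(202.2,223.8);b2=pl(202.9,239);e0=pl(160+10/3.2,180+133/3.2,.1);e1=pl(160+500/3.2,180+135/3.2,.1)
print(a,b,b2)
e=(e1-e0)[:2];yaw=np.arctan2(e[1],e[0])-np.pi/2;print('rail yaw',yaw)
for y in(yaw,-.15):
    Y=np.array([-np.sin(y),np.cos(y)]);print((b-a)[:2]@Y,(b2-a)[:2]@Y)
```

```text
[ 0.59663311 -0.09274142  0.117     ] [ 0.586583   -0.15254542  0.117     ] [ 0.60423895 -0.15543881  0.117     ]
rail yaw -0.15373579342618737
-0.060637649236567025 -0.060793245799097714
-0.060634335577742955 -0.06085676714376515
```

>>> play_rows --pt "0 -5 0 0 0 0 1" --pt "0 -7 0 0 0 0 1" --pt "0 -7 0 0 0 0 1" --pt "0 -7 0 0 0 0 1" --pt "0 -7 0 0 0 0 1" --pt "0 -7 0 0 0 0 1" --pt "0 -7 0 0 0 0 1" --pt "0 -6 0 0 0 0 1" --pt "0 -5 0 0 0 0 1" --pt "0 -3 0 0 0 0 1" --pt "0 0 0 0 0 0 1" --pt "0 0 0 0 0 0 1"

```text
clock: 12.27
eef_pos: [0.5413, -0.143, 0.1346]
tool_rot: [0.054, 0.704, -0.049, 0.706]
ft_force: [-0.6, 11.9, 7.7]
grip_width: 0.0244
```

```bash
python3 s.py
python3 - <<'E'
from h import *
o=get_obs();Y=np.array([np.sin(.1525),np.cos(.1525)]);print('moved',(np.array(o['eef_pos'])[:2]-[.55022,-.08583])@Y)
for n in ['wrist','top','scene']:
    p=camera(n);save(n+'6.png',p)
    for t in ['draw_line','index_line']:
        for r in pinpoint(t,p)[:1]: print(n,t,np.round(r['centre'],4),round(r['confidence'],2))
    q=p['camera_from_world']@np.array([.59,-.155,.117,1]);print(n,p['cx']+p['fx']*q[0]/-q[2],p['cy']-p['fy']*q[1]/-q[2],p['fx']/-q[2])
E
```

```text
[-0.262  0.415 -0.006  1.148  0.007 -0.116] [ 0.54131489 -0.14297555  0.13457207] yaw_y 1.4245205355215431 F [-0.6 11.9  7.7] T [ 1.96  0.05 -0.11] 0.02435871865484922
moved -0.057835111610529115
wrist 249.4984185369589 300.7988819031907 1529.985965262918
top draw_line [0.3503 0.3763 0.0017] 0.59
top 290.5994887243121 168.87085790415733 265.0019189675169
scene draw_line [ 0.5847 -0.1514  0.1144] 0.81
scene index_line [ 0.5434 -0.1419  0.1138] 0.55
scene 218.52333390287868 226.8686225828723 286.7540130054151
```

Run:
```python
import cv2,numpy as np
w=cv2.imread('pics/wrist6.png');s=cv2.imread('pics/scene6.png')[200:250,175:260]
s=cv2.resize(s,(512,301),interpolation=cv2.INTER_CUBIC)
cv2.imwrite('pics/c6.png',np.vstack([w[90:384],s]))
```

```text
(no output)
```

View pics/c6.png

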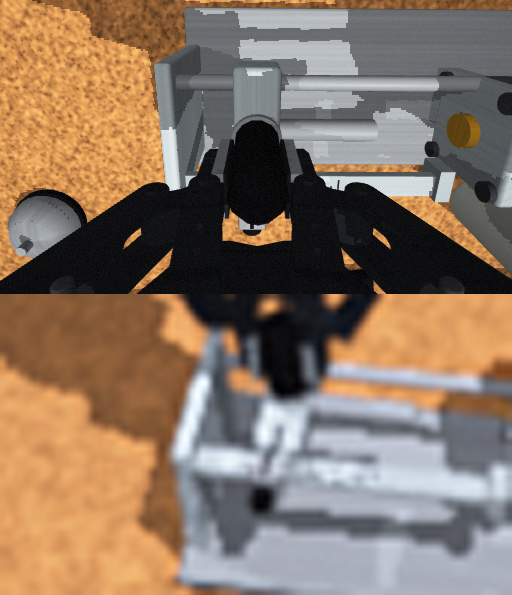

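Run:
```python
import cv2
w=cv2.imread('pics/wrist6.png')[290:340,215:295]
w=cv2.convertScaleAbs(w,alpha=1.3,beta=20)
cv2.imwrite('pics/c7.png',cv2.resize(w,(800,500),interpolation=cv2.INTER_CUBIC))
```

```text
(no output)
```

View pics/c7.png

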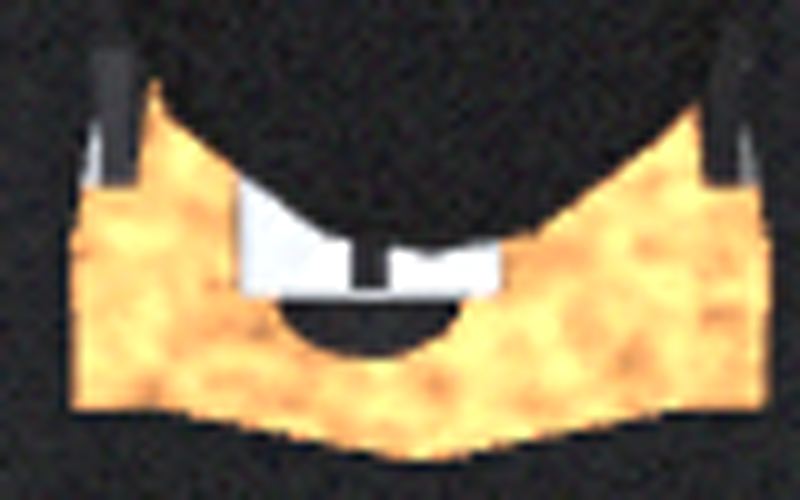

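>>> play_rows --pt "0 -2 0 0 0 0 1" --pt "0 -1.5 0 0 0 0 1" --pt "0 0 0 0 0 0 1" --pt "0 0 0 0 0 0 1" --pt "0 0 0 0 0 0 1" --pt "0 0 0 0 0 0 1" --pt "0 0 0 0 0 0 1" --pt "0 0 0 0 0 0 1"

```text
clock: 13.38
eef_pos: [0.5409, -0.1458, 0.1346]
tool_rot: [0.054, 0.704, -0.049, 0.706]
ft_force: [0.4, 13.3, 7.2]
grip_width: 0.0245
```

```bash
python3 s.py
python3 - <<'E'
from h import *
o=get_obs();Y=np.array([np.sin(.1525),np.cos(.1525)]);print('moved',(np.array(o['eef_pos'])[:2]-[.55022,-.08583])@Y)
p=camera('wrist');save('wrist8.png',p)
iv=np.linalg.inv(p['camera_from_world'])
q=p['camera_from_world']@np.r_[o['eef_pos'],1];print('tcp px',p['cx']+p['fx']*q[0]/-q[2],p['cy']-p['fy']*q[1]/-q[2])
w=p['frame'][290:340,215:295,::-1]
w=cv2.convertScaleAbs(np.ascontiguousarray(w),alpha=1.3,beta=20)
cv2.imwrite('pics/c8.png',cv2.resize(w,(800,500),interpolation=cv2.INTER_CUBIC))
E
```

```text
[-0.268  0.415 -0.005  1.149  0.008 -0.122] [ 0.54085339 -0.14581453  0.13455943] yaw_y 1.4251778138671027 F [ 0.4 13.3  7.2] T [ 2.17 -0.01 -0.11] 0.02447189174255671
moved -0.060711253271230906
tcp px 257.0532582572238 245.04494265597447
```

View pics/c8.png

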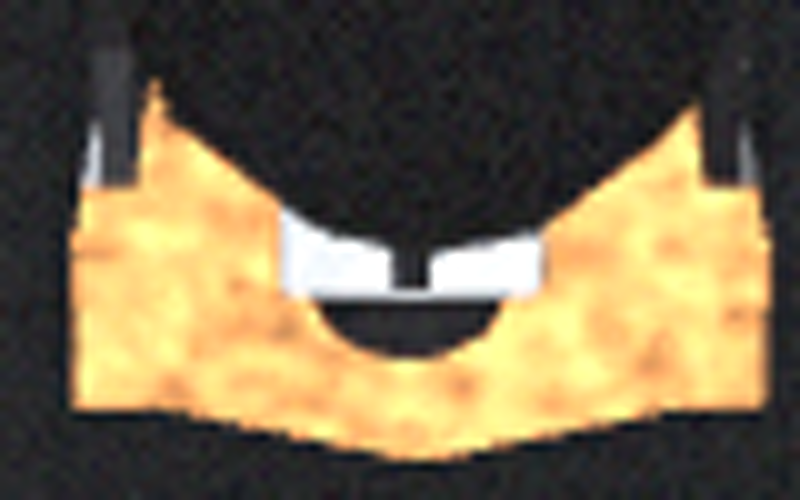

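>>> play_rows --pt "0 -0.8 0 0 0 0 1" --pt "0 0 0 0 0 0 1" --pt "0 0 0 0 0 0 1" --pt "0 0 0 0 0 0 1" --pt "0 0 0 0 0 0 1" --pt "0 0 0 0 0 0 1" --pt "0 0 0 0 0 0 1" --pt "0 0 0 0 0 0 1"

```text
clock: 14.1
eef_pos: [0.5408, -0.1463, 0.1345]
tool_rot: [0.054, 0.704, -0.049, 0.706]
ft_force: [0.9, 14.1, 7.6]
grip_width: 0.0246
```

```bash
python3 s.py; python3 -c "
from workcell import *
print(job_done())"
```

```text
[-0.269  0.416 -0.005  1.149  0.008 -0.123] [ 0.54075721 -0.14634534  0.13454301] yaw_y 1.4253402631322445 F [ 0.9 14.1  7.6] T [ 2.26  0.05 -0.12] 0.02456530305718375
the job is handed in; nothing more can be done
None
```

The job is handed in, with no verdict reported: the cap is unscrewed to its stop, and the gripper is holding the draw handle at the dose index against the spring. I took 14.1 s of the 51 s and saw no sign of the arm touching anything else on the counter.

- **Cap:** I turned it about 2.46 rad anticlockwise with the handle still home. The torque then jumped to about 2 N m, which is the stop. A later wrist picture showed the bar on the cap turned along with the gripper.
- **Handle:** I gripped it and drew it about 61 mm. The gripper opening stayed at 24.6 mm, and the force along the draw was about 14 N at the end.
- **Alignment:** In the last close-up, the index line was about 1 pixel (0.7 mm) from the gripper's centre. I then drew a further 0.8 mm and did not take another picture.

**Less certain:**
- **Crosshead line hidden:** The grip covered the crosshead's own line in that close-up, so I judged alignment from the grip's centre. In an earlier picture the line was within about 1 mm of that centre.
- **Distance estimates differ:** My pixel measurement gave a draw of about 61 mm, while the trained network gave about 63 mm. Both are within the 6 mm tolerance.
- **Network misses:** With the gripper on the handle, the trained network no longer found the index line reliably, so I did not use it for the final alignment.

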